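# Fetch the tall parts tube to the watchmaker's cup

### The arm

A 6-joint arm with a two-finger parallel gripper is mounted at the origin on the work surface. World frame = base frame: x ahead of the robot, y to its left, z up, the work surface at z = 0. Lengths are in m, angles in rad, forces in N, time in s.
With the tool pointing down it reaches from about 0.275 to 0.825 m from the base axis. Payload 4.9 kg.
Tool frame: the origin (TCP) lies midway between the tips of the shut fingers; the grasp point (between the pads) lies 19 mm behind it (bot.grip_depth is the distance from the TCP to the grasp point, in m); y points along the fingers, x is the direction in which the jaws open and shut, and the axes are right-handed (so a half turn about y gives the same grasp; the last joint's range is limited). The gripper opens to 85 mm and grips with 20 to 120 N. Pads are 22 mm wide; open, the fingers measure 114 mm over their backs; the gripper's body (76 mm by 85 mm) begins 54 mm behind the grasp point. The pads swing forward as they close: fully open they stand 13 mm farther back than shut.
Start: joints at [-1.369, 0.326, -0.193, 1.052, 0, 1.437], TCP at [0.181, -0.519, 0.208] pointing down, gripper open.
Joint ranges: [-2.65, 2.65], [-0.97, 1.79], [-1.3, 1.35], [-1.93, 2.1], [-1.47, 1.37], [-3.14, 3.14]. Speed limits (rad/s): [2.57, 2.57, 3.14, 3.14, 3.14, 3.14].

### API

Orientations are given as a unit quaternion [w, x, y, z].
In Python, from cell import bot gives the robot as it stands. Calls block until the motion is done:
- bot.move_pose(position, orientation): joint-space move of the TCP to a pose.
- bot.move_linear(position, speed=0.15, rotation=None, until_force=None): straight line of the TCP; rotation=None keeps the orientation; speed is the mean speed in m/s. With until_force (N) it stops when the force on the tool has changed by that much, and returns True; else False.
- bot.goto_joints(angles): joint-space move.
- bot.set_gripper(opening, grasp_force=None): opening from 0.0 (shut) to 1.0 (fully open); grasp_force is the grip in N (None keeps the last); returns when the fingers have stopped.
- bot.wait(seconds).
- bot.solve_ik(position, orientation): joint angles nearest the present ones, or None.
- bot.camera(name): name is "side" or "top" or "wrist"; returns the picture (400x640x3 uint8, red, green, blue); there is no depth.
- bot.calibration(name): a dict with "mtx" (3x3 intrinsics, pixels), "extrinsics" (4x4, takes a point from world to camera coordinates); the wrist camera has in their place "hand_eye" (4x4, takes a point from camera to tool coordinates, whose origin is the TCP and whose axes are the tool frame's). Camera axes: x right, y down, z forward; pixel columns grow to the right and rows downward; lengths in m; the calibration is good to about 2 mm. A picture is of the moment at which its call begins: read the wrist's pose just before it. calibration takes no time and is no camera call.
A pose or a line that the arm cannot do raises bot.PlanningError and nothing moves.
- bot.close_job(): hands the job in, once; it reports no verdict.
Trained networks look in the newest picture that a camera, given by its name, has taken for a name from the list of things; names that differ only in an ending like _2 or _b are one class to them, and where a whole thing is asked for, a point or a joint stands for the part that bears it (a point fixed in the world has none). Each returns a list of dicts, best first, with "confidence" (0 to 1); they miss things now and then, are a little off and sometimes report something else, mostly with a low value. They report only what shows in the picture. A call takes as long as a camera call. They do not tell look-alikes from the thing itself.
- bot.search_frame(camera, thing): "bbox" ([left, top, width, height] in pixels, round what is visible of it).
Readings, each from a call of its own:
- bot.read_clock(): time.
- bot.read_joint_positions(): joint angles.
- bot.read_joint_vel(): joint speeds.
- bot.read_joint_efforts(): joint torques, N m.
- bot.read_position(): TCP position.
- bot.read_tool_rot(): TCP orientation.
- bot.read_ft_force(): force on the tool from outside, world axes, zero at the start.
- bot.read_moment(): the same for the moment, N m.
- bot.read_gripper_width(): opening from 0.0 (shut) to 1.0 (fully open).
Only numpy, scipy, OpenCV 4.12 (cv2) and the standard library are available. Lean on these libraries where they do the work, as an engineer would, in place of code of your own. Each camera call takes 0.05 s, during which the arm holds its last target. There are 200 camera calls.

### The job

Take the tall parts tube out of the wooden rack and put it in the steel cup on the watchmaker's bench: lower it in until it stands on the cup's bottom rather than dropping it, and leave it standing upright there. The two short tubes stay in the rack as they are.

Things in the scene. Friction and masses are not known exactly. Their poses are not given: they have to be found in the camera images.
- tall_center (a point): Tall closed aluminium tube, 22 mm in diameter, 115 mm tall, dark lines round its flat cap, about 70 g. This point is its centre, 57.5 mm above its flat foot; z up along it. It stands with 4 mm play all round in one of the wooden rack's three holes, foot 10 mm above the bench; 80 mm of it shows above the rack. Which hole varies. Fingers closing across the row of tubes clear the neighbours.
- cup_mouth (a point): Centre of the open mouth of the steel cup, 45 mm above the bench. Fixed cup, 52 mm outside, 34 mm inside, on a flange 84 mm wide, 8 mm high; hole 35 mm deep, flat bottom: the tall tube standing in it has its centre 22.5 mm above this point. Rack and cup are on opposite sides of the bench (either way). Between them, nearer the robot, only a loupe 34 mm tall; a vise 120 mm high stands beyond.
- short_a_center (a point): Short closed aluminium tube, 22 mm in diameter, 70 mm tall, in another hole of the same rack, 35 mm of it showing. This point is its centre, 35 mm above its foot; z up. The rack: a dark wooden block fixed to the bench, 206 x 66 mm, 45 mm high, its three holes in a row 65 mm apart, 31 mm wide, 35 mm deep. The row runs through the three tubes.
- short_b_center (a point): The other short tube, just like the first, in the remaining hole of the rack. This point is its centre, 35 mm above its foot; z up.
Not all that is in view belongs to the job. What is shaped like the part that bears tall_center but purple is not meant. What is shaped like the part that bears short_b_center but turquoise is not meant.

How it is judged:
By the outcome, as a careful person would: the job done as asked, in the order asked, and still so for the second after the job is handed in, with the robot touching nothing.
It also fails if it takes over 34 s, if anything falls off the work surface, if the arm or the gripper's body presses on something with over 40 N, if the wrist force passes 120 N, or if a joint passes its speed limit or range.

## Working session

There is one attempt and no reset: what is moved stays moved. The work goes in short steps, each a Python script; the robot and the scene stay as the last script left them, time stands still between calls to the robot, and variables do not carry over. Pictures are saved under pics/ and viewed, about 8 in all and at most 12, crops included, and the job is handed in when it is done.

```bash
mkdir -p pics
python3 - <<'E'
from cell import bot
import cv2,numpy as np
for c in("top","side"):
    im=bot.camera(c); cv2.imwrite(f"pics/{c}0.png",im[:,:,::-1])
    k=bot.calibration(c); print(c,k["mtx"].tolist(),np.round(k["extrinsics"],4).tolist())
    for t in("tall_center","cup_mouth","short_a_center"):
        print(t,[(np.round(d["bbox"]).tolist(),round(d["confidence"],2)) for d in bot.search_frame(c,t)])
print(bot.calibration("wrist"),bot.read_tool_rot(),bot.read_clock())
E
```

```text
top [[385.90771880968, 0.0, 320.7912863577294], [0.0, 385.90771880968, 197.4549561751418], [0.0, 0.0, 1.0]] [[0.0256, -0.9988, 0.0408, -0.053], [-0.9917, -0.0305, -0.1251, 0.5051], [0.1262, -0.0372, -0.9913, 0.9214], [0.0, 0.0, 0.0, 1.0]]
tall_center [([172.0, 134.0, 26.0, 21.0], 0.8), ([185.0, 177.0, 25.0, 16.0], 0.64), ([198.0, 229.0, 18.0, 7.0], 0.6)]
cup_mouth [([360.0, 202.0, 38.0, 32.0], 0.89)]
short_a_center [([168.0, 174.0, 15.0, 13.0], 0.41)]
side [[375.443857320419, 0.0, 324.48481443387334], [0.0, 375.443857320419, 201.28357131495366], [0.0, 0.0, 1.0]] [[-0.8284, -0.5601, -0.0092, 0.4394], [-0.4168, 0.6272, -0.658, 0.2715], [0.3743, -0.5413, -0.7529, 0.6285], [0.0, 0.0, 0.0, 1.0]]
tall_center [([173.0, 272.0, 28.0, 42.0], 0.77), ([298.0, 307.0, 20.0, 41.0], 0.59), ([237.0, 278.0, 18.0, 40.0], 0.56)]
cup_mouth [([373.0, 165.0, 40.0, 35.0], 0.95), ([274.0, 270.0, 11.0, 21.0], 0.55)]
short_a_center [([207.0, 317.0, 20.0, 24.0], 0.73)]
{'mtx': array([[282.67143324,   0.        , 319.19602046],
       [  0.        , 282.67143324, 198.70700489],
       [  0.        ,   0.        ,   1.        ]]), 'hand_eye': array([[ 9.99999832e-01, -5.50021117e-04,  1.85215224e-04,
         1.00917693e-03],
       [-3.39910645e-04, -2.96383690e-01,  9.55068894e-01,
        -1.65863386e-01],
       [-4.70413289e-04, -9.55068796e-01, -2.96383827e-01,
         7.57854964e-02],
       [ 0.00000000e+00,  0.00000000e+00,  0.00000000e+00,
         1.00000000e+00]])} [ 0.5765976  -0.5764631   0.40948495 -0.40932575] 0.4
```

View pics/top0.png

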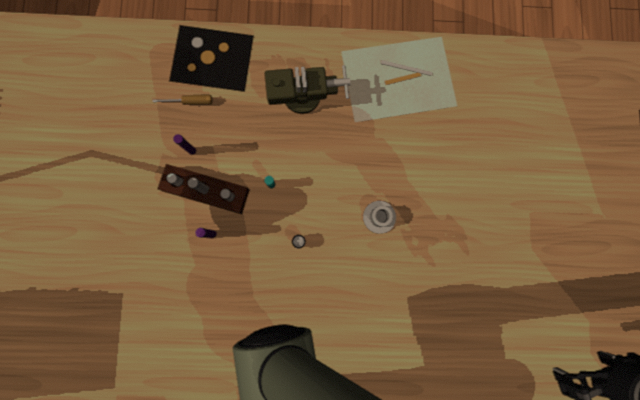

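View pics/side0.png

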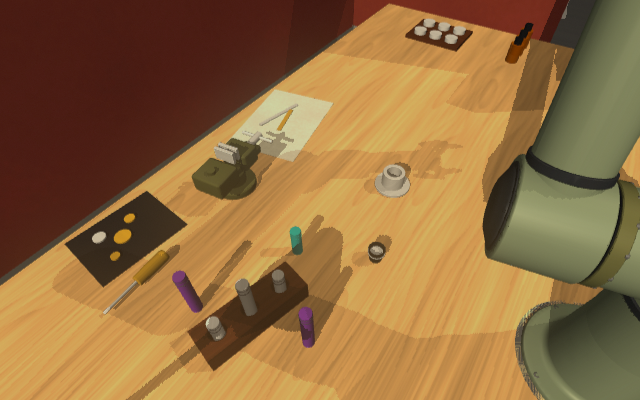

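The pictures show the rack at top (204,189) and side (250,315), with the cup at top (381,216) and side (393,178). The vise is at (300,88) and the loupe at (299,241) in the top view.

What could be taken for the tall tube:
- Purple tubes at top (187,144) and (206,233). Rejected by colour.
- Short aluminium tubes in the rack at top (173,178) and (227,194), side (215,327) and (280,282).
- Turquoise tube at top (269,181).

My choice is the middle rack tube, at top (195,184) and side (245,297). I'll check it in a close crop.

Run:
```python
import cv2,numpy as np
a=cv2.imread("pics/top0.png")[155:225,150:260]; b=cv2.imread("pics/side0.png")[255:375,180:320]
a=cv2.resize(a,None,fx=7,fy=7,interpolation=2)[:250*2]; b=cv2.resize(b,None,fx=5,fy=5,interpolation=2)
cv2.imwrite("pics/cropT.png",cv2.resize(a,(770,490))); cv2.imwrite("pics/cropS.png",b)
```

```text
(no output)
```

View pics/cropT.png

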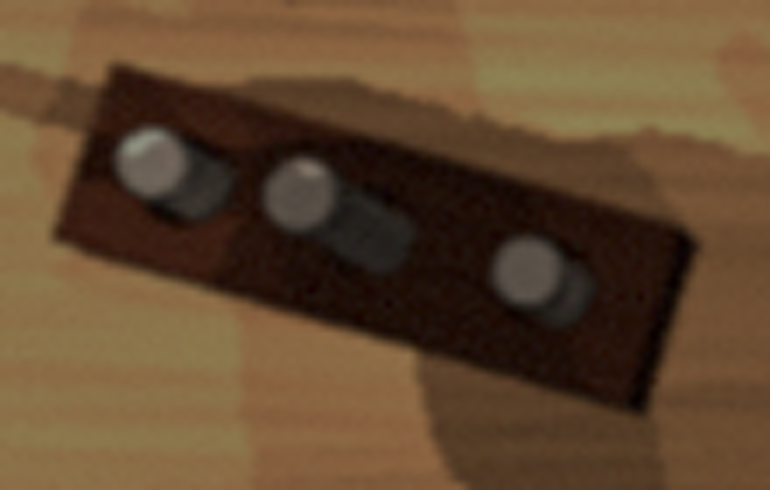

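View pics/cropS.png

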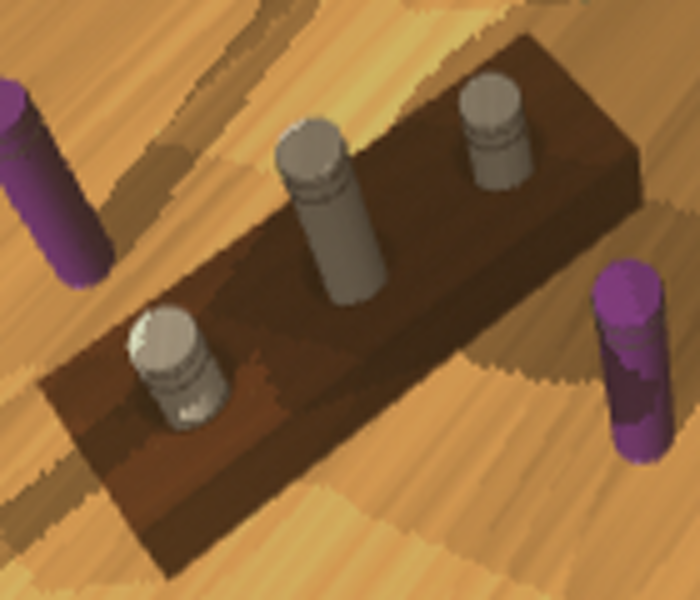

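The crops confirm it: the middle tube is tall and has cap lines. Its cap is at top (192.4,182.4) and side (241.9,284.5). The short caps are at top (171.3,177.7) and (224.7,193.3). Next is the cup.

```bash
cat > h.py <<'E'
from cell import bot
import cv2,numpy as np
def ray(c,uv):
    k=bot.calibration(c); E=k["extrinsics"]; R=E[:3,:3]
    return -R.T@E[:3,3], R.T@np.linalg.inv(k["mtx"])@[*uv,1]
def atz(c,uv,z):
    o,d=ray(c,uv); return o+d*(z-o[2])/d[2]
E
python3 - <<'E'
from h import *
f=lambda x,y,o,s:((x+.5)/s-.5+o[0],(y+.5)/s-.5+o[1])
T,S=(150,155),(180,255)
for n,t,s,z in(("tall",(300,195),(312,150),.125),("L",(152,162),(163,340),.08),("R",(526,271),(490,100),.08)):
    print(n,atz("top",f(*t,T,7),z),atz("side",f(*s,S,5),z))
a=cv2.imread("pics/top0.png")[190:240,355:405]; b=cv2.imread("pics/side0.png")[157:207,368:418]
cv2.imwrite("pics/cup.png",cv2.resize(np.hstack([a,b]),None,fx=8,fy=8,interpolation=2))
E
```

```text
tall [0.51943025 0.24965595 0.125     ] [0.51635856 0.2508606  0.125     ]
L [0.53598434 0.31228122 0.08      ] [0.53335248 0.31367347 0.08      ]
R [0.50330365 0.18708987 0.08      ] [0.50114146 0.18780223 0.08      ]
```

View pics/cup.png

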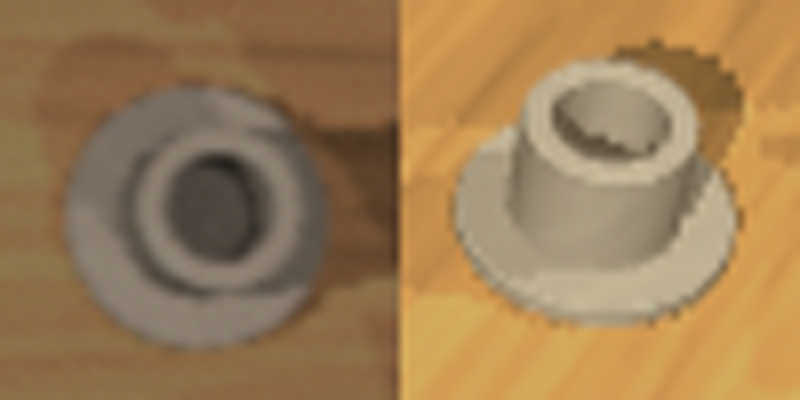

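Cup rim centre is at top (382,216) and side (394.5,172). Localising it next, then moving above the tube.

```bash
cat >> h.py <<'E'
from scipy.spatial.transform import Rotation as Ro
def quat(yaw):
    x=np.array([np.cos(yaw),np.sin(yaw),0]);y=np.array([0,0,-1.]);z=np.cross(x,y)
    q=Ro.from_matrix(np.c_[x,y,z]).as_quat(); return [q[3],*q[:3]]
YAW=-np.arctan2(.0325,.1255)
TALL=np.array([.5179,.2503])
E
python3 - <<'E'
from h import *
f=lambda x,y,o,s:((x+.5)/s-.5+o[0],(y+.5)/s-.5+o[1])
print("cup",atz("top",f(216.5,209,(355,190),8),.045),atz("side",f(212,120,(368,157),8),.045))
print("purple",atz("side",f(640,445,(180,255),5),0),atz("side",f(80,270,(180,255),5),0))
bot.set_gripper(0.55,40)
bot.move_pose([*TALL,.19],quat(YAW))
print(bot.read_joint_positions(),bot.read_position(),bot.read_clock())
R=Ro.from_quat(np.roll(bot.read_tool_rot(),-1)).as_matrix();p=bot.read_position()
im=bot.camera("wrist"); cv2.imwrite("pics/w1.png",im[:,:,::-1])
k=bot.calibration("wrist");H=k["hand_eye"]
for P in([*TALL,.125],):
    c=H[:3,:3].T@(R.T@(np.array(P)-p)-H[:3,3]); print("expect",(k["mtx"]@c/c[2])[:2])
E
```

```text
cup [ 0.46458668 -0.18805058  0.045     ] [ 0.46251285 -0.18802999  0.045     ]
purple [0.40784    0.23381144 0.        ] [0.61916109 0.2973224  0.        ]
[ 3.20510556e-01  3.84635856e-01 -1.53663785e-01  1.03239027e+00
 -2.20446140e-04  2.14607601e+00] [0.51831252 0.24953028 0.19003989] 3.8167
expect [317.73761886 201.52319858]
```

View pics/w1.png

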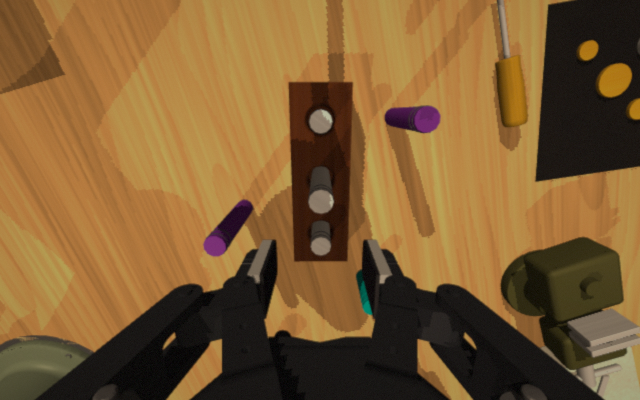

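The wrist view has the tall cap at (320.5,202) against a predicted (317.7,201.5), which agrees within 2 mm. The jaws straddle the row and the neighbours are clear. Grasping and lifting next.

Run:
```python
from h import *
t=TALL+[.0005,0]
print(bot.move_linear([*t,.078],.08,until_force=15), bot.read_ft_force())
w0=bot.set_gripper(0,40); print(bot.read_gripper_width(),bot.read_ft_force(),bot.read_position())
bot.move_linear([*t,.098],.06,until_force=20); print(bot.read_ft_force())
bot.move_linear([*t,.180],.12,until_force=20); print(bot.read_ft_force(),bot.read_gripper_width())
bot.move_pose([.4636,-.188,.155],quat(YAW)); bot.wait(.3)
print(bot.read_position(),bot.read_joint_positions(),bot.read_clock(),bot.read_gripper_width())
a=bot.camera("wrist");b=bot.camera("side");c=bot.camera("top")
for n,i in(("w2",a),("s2",b),("t2",c)): cv2.imwrite(f"pics/{n}.png",i[:,:,::-1])
v=np.hstack([cv2.resize(b[60:260,300:500],(400,400),interpolation=2),cv2.resize(a[150:350,220:420],(400,400),interpolation=2)])
cv2.imwrite("pics/v2.png",v[:,:,::-1])
```

```text
False [ 0.38804713 -0.61723139 -0.10430126]
0.2286795293019507 [-0.59911439 -0.17591236  3.20446909] [0.51887277 0.25043606 0.07854566]
[ 0.08276255  0.31901731 -1.06914051]
[-1.06934492 -0.6478398  -1.21301212] 0.23017525806366768
[ 0.46389594 -0.18747004  0.15501419] [-5.31718483e-01  2.79561544e-01 -4.02538888e-01  8.88638392e-01
  4.57727656e-05  1.29132445e+00] 9.0083 0.23427591846269508
```

View pics/v2.png

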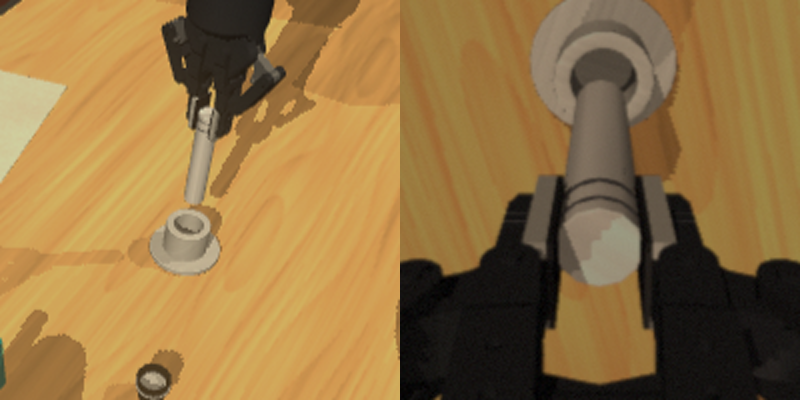

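Run:
```python
from h import *
k=bot.calibration("side");E=k["extrinsics"]
R=Ro.from_quat(np.roll(bot.read_tool_rot(),-1)).as_matrix();p=bot.read_position()
kw=bot.calibration("wrist");H=kw["hand_eye"]
def side(P): c=E[:3,:3]@P+E[:3,3]; u=(k["mtx"]@c/c[2])[:2]; return (u-[300,60])*2
def wr(P): c=H[:3,:3].T@(R.T@(P-p)-H[:3,3]); u=(kw["mtx"]@c/c[2])[:2]; return (u-[220,150])*2+[400,0]
for n,P in(("cap",[p[0],p[1],.2015]),("foot",[p[0],p[1],.0865]),("cup",[.4636,-.188,.045])):
    print(n,side(np.array(P)),wr(np.array(P)))
v=cv2.imread("pics/s2.png")[100:170,370:420]; t=cv2.imread("pics/t2.png")[175:245,345:415]; w=cv2.imread("pics/w2.png")[150:220,280:360]
cv2.imwrite("pics/v3.png",np.hstack([cv2.resize(x,None,fx=4,fy=4,interpolation=2) for x in(v,t,w)]))
```

```text
cap [207.30003175 110.66969014] [595.89188629 247.380939  ]
foot [191.89750614 196.18199084] [596.91274882 102.03707657]
cup [187.27062151 222.77683568] [596.99839486  77.51789668]
```

View pics/v3.png

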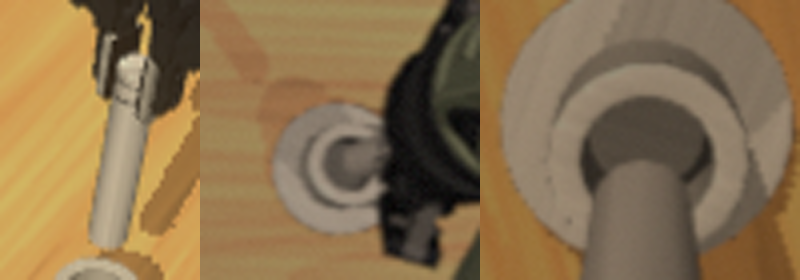

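The side view and wrist view both show the tube hanging vertical over the cup. In both, the foot is about 1.3 mm short of the cup axis in +x, against a 6 mm clearance. I'll shift by that much and lower with force detection. The bottom should be met near TCP z = 0.0785.

Run:
```python
from h import *
x,y=.4649,-.1883
print(bot.move_linear([x,y,.112],.08,until_force=6),bot.read_position(),bot.read_ft_force())
print(bot.move_linear([x,y,.086],.04,until_force=6),bot.read_position(),bot.read_ft_force())
print(bot.move_linear([x,y,.074],.012,until_force=4),bot.read_position(),bot.read_ft_force(),bot.read_clock())
a=bot.camera("wrist");b=bot.camera("side")
v=np.hstack([cv2.resize(b[110:210,340:440],(400,400),interpolation=2),cv2.resize(a[100:300,220:420],(400,400),interpolation=2)])
cv2.imwrite("pics/v4.png",v[:,:,::-1])
```

```text
False [ 0.46502611 -0.18840412  0.11212113] [-0.30971374  0.08220029 -0.27698254]
False [ 0.46497651 -0.18837626  0.0860364 ] [ 1.20671663 -0.07312579 -0.1611715 ]
True [ 0.46504802 -0.18836963  0.07847616] [-0.48217262  0.48595823  4.33679637] 11.3167
```

View pics/v4.png

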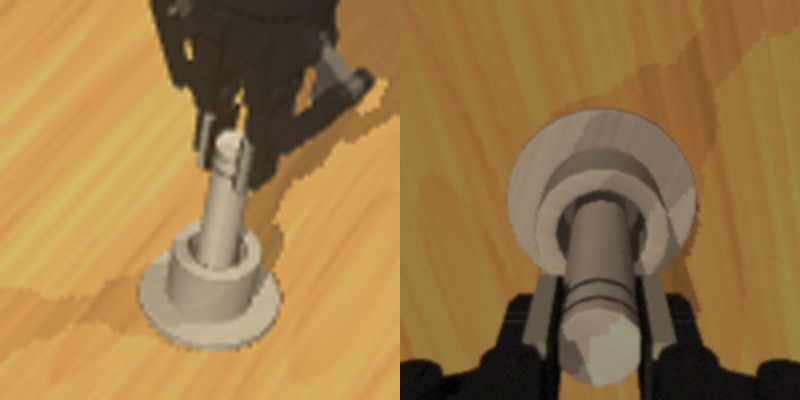

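The tube is inside the hole, centred and upright, with side rim centre at about (217,250) in the crop. It met the bottom at exactly the expected height, with a pure vertical force of 4 N. Releasing and retreating.

Run:
```python
from h import *
bot.set_gripper(0.35); bot.set_gripper(0.55); bot.wait(.2); print(bot.read_ft_force())
p=bot.read_position()
print(bot.move_linear([p[0],p[1],.20],.1,until_force=8))
bot.move_pose([.36,-.36,.24],quat(YAW)); bot.wait(.3)
print(bot.read_position(),bot.read_ft_force(),bot.read_clock())
b=bot.camera("side");c=bot.camera("top")
v=np.hstack([cv2.resize(b[100:360,170:430],(400,400),interpolation=2),cv2.resize(c[130:250,340:460],(400,400),interpolation=2)])
cv2.imwrite("pics/v5.png",v[:,:,::-1])
```

```text
[-0.07976334 -0.3351605  -0.00616959]
False
[ 0.36067324 -0.35902955  0.23983361] [-0.26621723  0.5429333  -0.82977367] 14.7
```

View pics/v5.png

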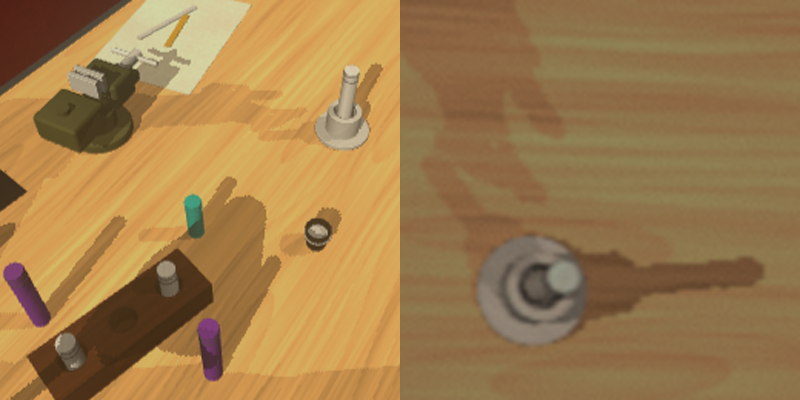

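The tube stands upright in the cup at crop (345,105). Both short tubes are still in the rack, nothing else has moved and the arm is clear. Handing in.

```bash
python3 -c "
from cell import bot
bot.close_job()"
```

```text
the job is handed in; nothing more can be done
```

The tall tube is standing upright in the steel cup, and I handed the job in. I took it from the rack's middle hole and lowered it until it met the cup's bottom with about 4 N, at the expected height. I then released it and backed the arm away.

The last pictures show the tube upright in the cup, both short tubes still in the rack, and nothing else moved. The robot was clear at 14.7 s. No check failed; the camera estimates differed by up to about 3 mm. Before lowering, I corrected the tube's position by 1.3 mm.

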